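# Load the water-sample carrier

## Robot

A 6-joint arm with a two-finger parallel gripper is mounted at the origin on the work surface. World frame = base frame: x ahead of the robot, y to its left, z up, the work surface at z = 0. Lengths are in m, angles in rad, forces in N, time in s.
With the tool pointing down it reaches from about 0.4 to 0.825 m from the base axis. Payload 7 kg.
Tool frame: the origin (TCP) lies midway between the tips of the shut fingers; the grasp point (between the pads) lies 19 mm behind it; z points along the fingers, y is the line along which they close (so a half turn about z gives the same grasp; the last joint's range is limited). The gripper opens to 88 mm and grips with 3 to 60 N. Pads are 19 mm wide; open, the fingers measure 130 mm over their backs; the gripper's body (78 mm by 193 mm) begins 47 mm behind the grasp point.
Start: joints at [-0.821, 0.359, 0.012, 0, -1.224, -0.288], TCP at [0.301, -0.604, 0.227] pointing down, gripper open.
Joint ranges: [-3.07, 3.07], [-1.43, 2.12], [-1.02, 1.25], [-3.03, 1.67], [-3.05, -0], [-3.03, 3.03]. Speed limits (rad/s): [2.39, 2.39, 3.01, 3.14, 3.14, 3.14].

## Interface

Orientations are given as [roll, pitch, yaw] about the fixed x, y, z axes, in that order (R = Rz(yaw) Ry(pitch) Rx(roll)).
In Python, from station import get_state, grab_frame, calibration, job_done, boxes_of, regions_of, spot_point gives the robot as it stands. The module is installed in compiled form; this text tells all that it offers.
- The arm moves only by the tool arm_command, never from a script. Its argument "commands" is a list of rows, each an object of numbers: "tx", "ty", "tz": the shift along the tool's x, y, z each as a share of 25 cm, from -1 to 1; "twist": the turn about the tool's z as a share of 180 degrees, from -1 to 1. A call has exactly 8 rows; each row is the pose to reach, as a shift and turn from the pose commanded when the call began, along the tool's axes at that moment, turning the shorter way round; what a row does not reach only later rows make up. A row lasts 1/12 s, in which the tool goes at most 41.7 mm and 7.16 degrees, less where a joint would pass 70% of its speed; a pose out of reach is approached as far as the arm can. A call with a number of a shift or a turn outside -1 to 1 is refused whole. A call with a gripper value outside its range is refused whole. "claw" is the opening, from 0 (shut) to 1 (fully open), set as the call begins (left out, the last holds). The fingers move at their own pace and stop on an object; "grip_force" is the grip in N (left out, the last holds). Time passes only in rows, so rows that repeat a pose let the fingers close, or fill a call up. It gives the time, the measured TCP pose, the force, the opening and the grip force at its end, in the units of the state.
- get_state(): the state, without advancing time (a new reading comes with each control period).
- grab_frame(name): name is "scene" or "side" or "wrist"; returns the picture (420x560x3 uint8, red, green, blue); there is no depth.
- calibration(name): a dict with "camera_matrix" (3x3 intrinsics, pixels), "extrinsics" (4x4, takes a point from camera to world coordinates). Camera axes: x right, y down, z forward; pixel columns grow to the right and rows downward; lengths in m; the calibration is good to about 2 mm. A picture is of the moment at which its call begins: read the wrist's pose just before it. calibration takes no time and is no camera call; for the wrist camera it gives the pose at the moment of the call.
- job_done(): hands the job in; it is judged then, once.
Trained networks look in the newest picture that a camera, given by its name, has taken for a name from the list of things; names that differ only in an ending like _2 or _b are one class to them, and where a whole thing is asked for, a point or a joint stands for the part that bears it (a point fixed in the world has none). Each returns a list of dicts, best first, with "score" (0 to 1); they miss things now and then, are a little off and sometimes report something else, mostly with a low value. They report only what shows in the picture. A call takes as long as a camera call. They do not tell look-alikes from the thing itself.
- boxes_of(query, camera): "rect" ([left, top, right, bottom] in pixels, round what is visible of it).
- regions_of(query, camera): "region" (420x560 bool, what is visible of it) and "rect" ([left, top, right, bottom] in pixels, round what is visible of it).
- spot_point(query, camera): "uv" ([column, row] in pixels: a listed point, or the origin of a listed thing).
The state is a dict: "t": time; "q": joint angles; "qd": joint speeds; "joint_efforts": joint torques, N m; "eef_pos": TCP position; "ee_rot": TCP orientation; "force": force on the tool from outside, world axes, zero at the start; "moment": the same for the moment, N m; "width": finger opening in m; "gripper_force": force on a finger pad.
Only numpy, scipy, OpenCV 4.12 (cv2) and the standard library are available. Lean on these libraries where they do the work, as an engineer would, in place of code of your own. Each camera call takes 0.05 s, during which the arm holds its last target. There are 200 camera calls.

## Task

Load the blue carrier tray for the incubator: stand the four capped sample bottles upright in its holders, each in the holder made for its shape and size, setting each one down gently rather than dropping it. Leave the two look-alike bottles without caps standing where they are.

Things in the scene. Friction and masses are not known exactly. Their poses are not given: they have to be found in the camera images.
- large_round_center (a point): Large round sample bottle, capped: white body 56 mm across and straight to 65 mm up, short shoulder, ribbed grey screw cap 38 mm across from 72 mm to the top at 90 mm. About 150 g. Origin at its centre, half-way up; z is its upright axis.
- square_center (a point): Square sample bottle, capped: white body 44 x 44 mm (sides along x and y) and 57 mm tall, grey screw cap 34 mm across from 64 mm to the top at 80 mm. About 120 g. Origin at its centre, half-way up; z is its upright axis.
- vial_center (a point): Small round vial, capped: white body 30 mm across and straight to 50 mm up, grey screw cap 26 mm across from 57 mm to the top at 70 mm. About 50 g. Origin at its centre, half-way up; z is its upright axis.
- oblong_center (a point): Oblong flask, capped: white body 70 mm along x, 36 mm along y and 54 mm tall, grey screw cap 30 mm across in the middle from 61 mm to the top at 75 mm. About 120 g. Origin at its centre, half-way up; z is its upright axis.
- open_round_center (a point): Look-alike of the large round bottle, but without its cap (bare open neck 32 mm across, a dark hole seen from above): 56 mm across, 88 mm tall, empty. Stays where it is. Two loose 36 mm caps lying on the bench are not part of the job. Origin at its centre, half-way up; z is its upright axis.
- open_square_center (a point): Look-alike of the square bottle, but without its cap (bare open neck 28 mm across, a dark hole seen from above): 44 x 44 mm, 80 mm tall, empty. Stays where it is. Two loose 36 mm caps lying on the bench are not part of the job. Origin at its centre, half-way up; z is its upright axis.
- well_large_floor (a point): Large round holder for the large round bottle, inside 76 mm across. One of four grey holders fixed two by two, 105 mm apart, in a shallow blue tray (226 x 226 mm, rim 14 mm) on the bench; which holder sits in which corner varies. Origin at the centre of the top of its floor, which lies 7 to 8 mm above the bench; walls 4 mm thick, rising 13 to 14 mm above that floor (rim 21 mm above the bench).
- well_square_floor (a point): Square holder in the same tray, for the square bottle: inside 64 x 64 mm, sides along x and y. Origin at the centre of the top of its floor, which lies 7 to 8 mm above the bench; walls 4 mm thick, rising 13 to 14 mm above that floor (rim 21 mm above the bench).
- well_small_floor (a point): Small round holder in the same tray, for the vial: inside 50 mm across. Origin at the centre of the top of its floor, which lies 7 to 8 mm above the bench; walls 4 mm thick, rising 13 to 14 mm above that floor (rim 21 mm above the bench).
- well_oblong_floor (a point): Oblong holder in the same tray, for the oblong flask: inside 90 mm along x and 56 mm along y. Origin at the centre of the top of its floor, which lies 7 to 8 mm above the bench; walls 4 mm thick, rising 13 to 14 mm above that floor (rim 21 mm above the bench).
Mind the look-alikes: they are no part of the job. What is shaped like the part that bears oblong_center but orange is not meant.

How it is judged:
By the outcome, as a careful person would: the job done as asked, in the order asked, and still so for the second after the job is handed in, with the robot touching nothing.
It also fails if it takes over 112 s, if anything falls off the work surface, if the arm or the gripper's body presses on something with over 40 N, if the wrist force passes 120 N, or if a joint passes its speed limit or range.

## Working session

There is one attempt and no reset: what is moved stays moved. The work goes in short steps, Python scripts to look and compute and a tool call to move; the robot and the scene stay as the last step left them, time stands still between calls to the robot, and variables do not carry over. Pictures are saved under pics/ and viewed, at most 14 in all, crops included, and the job is handed in when it is done.

Besides the shell and the picture viewer there is one more tool, called after ">>>" as name(argument=value, ...) on one line, values as JSON. arm_command: Moves the arm, as the interface text tells. Shift numbers are shares of 25 cm and turn numbers shares of 180 degrees, none past 1 either way. Its arguments: {"type":"object","properties":{"commands":{"type":"array"},"claw":{"type":"number"},"grip_force":{"type":"number"}},"required":["commands"]}

```bash
mkdir -p pics
python3 - <<'E'
from station import *
import cv2,numpy as np
s=get_state();print(s['t'],s['eef_pos'],s['ee_rot'],s['width'])
for n in("scene","side","wrist"):
    f=grab_frame(n);cv2.imwrite(f"pics/{n}0.png",f[:,:,::-1]);c=calibration(n);print(n,np.round(c["camera_matrix"],1).tolist(),np.round(c["extrinsics"],3).tolist())
E
```

```text
0.0 [ 0.30054433 -0.60384918  0.22562822] [ 3.13992453e+00 -1.24081250e-04 -2.67983639e+00] 0.08754805270888598
scene [[413.1, 0.0, 281.0], [0.0, 413.1, 205.9], [0.0, 0.0, 1.0]] [[0.005, 0.652, -0.758, 1.151], [1.0, 0.005, 0.011, -0.009], [0.011, -0.758, -0.652, 0.568], [0.0, 0.0, 0.0, 1.0]]
side [[451.5, 0.0, 277.9], [0.0, 451.5, 213.5], [0.0, 0.0, 1.0]] [[-0.999, -0.036, 0.04, 0.531], [-0.054, 0.666, -0.744, 0.649], [0.0, -0.745, -0.667, 0.658], [0.0, 0.0, 0.0, 1.0]]
wrist [[351.2, 0.0, 276.3], [0.0, 351.2, 200.4], [0.0, 0.0, 1.0]] [[-0.446, 0.853, 0.273, 0.227], [0.895, 0.425, 0.136, -0.64], [0.001, 0.305, -0.952, 0.385], [0.0, 0.0, 0.0, 1.0]]
```

View pics/scene0.png

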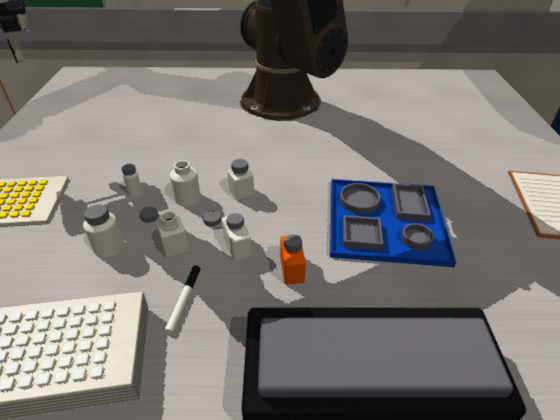

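View pics/side0.png

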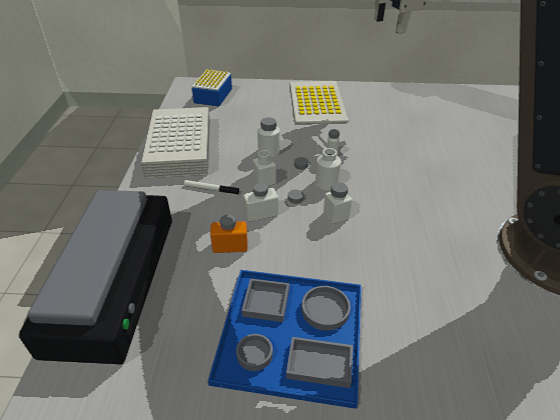

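The scene view shows the capped bottles: large round (97,215), vial (129,170), square (240,167), oblong (235,220). The open bottles are at (182,168) and (169,218), and the orange decoy is at (292,243). The tray holders are large (361,197), oblong (411,201), square (363,232) and small (418,236).

```bash
cat > h.py <<'E'
from station import *
import cv2,numpy as np
def ray(n,uv,z,c=None):
    c=c or calibration(n);K=np.array(c["camera_matrix"]);T=np.array(c["extrinsics"])
    d=T[:3,:3]@np.linalg.solve(K,[uv[0],uv[1],1]);o=T[:3,3]
    return o+d*(z-o[2])/d[2]
H=dict(large_round_center=.045,square_center=.04,vial_center=.035,oblong_center=.0375,open_round_center=.044,open_square_center=.04,well_large_floor=.0075,well_square_floor=.0075,well_small_floor=.0075,well_oblong_floor=.0075)
E
python3 - <<'E'
from h import *
for n in("scene","side"):
    grab_frame(n)
    for k,z in H.items():
        for r in spot_point(k,n)[:3]:
            print(n,k,round(r["score"],2),np.round(r["uv"]),np.round(ray(n,r["uv"],z)[:2],3))
caps={'large':(.09,(97,212),(268,124)),'vial':(.07,(129,168),(334,133)),'square':(.08,(240,165),(339,187)),'oblong':(.075,(235,220),(261,188))}
for k,(z,a,b) in caps.items(): print(k,ray("scene",a,z)[:2].round(3),ray("side",b,z)[:2].round(3))
E
```

```text
scene large_round_center 0.77 [104. 228.] [ 0.607 -0.323]
scene square_center 0.72 [242. 177.] [ 0.443 -0.084]
scene vial_center 0.73 [130. 179.] [ 0.445 -0.321]
scene oblong_center 0.89 [238. 235.] [ 0.616 -0.079]
scene open_round_center 0.73 [185. 182.] [ 0.466 -0.199]
scene open_square_center 0.89 [169. 234.] [ 0.616 -0.203]
scene well_large_floor 0.67 [362. 200.] [0.478 0.172]
scene well_large_floor 0.22 [103. 232.] [ 0.579 -0.342]
scene well_square_floor 0.88 [362. 236.] [0.586 0.155]
scene well_small_floor 0.95 [417. 238.] [0.592 0.261]
scene well_oblong_floor 0.59 [411. 208.] [0.502 0.271]
side large_round_center 0.64 [266. 137.] [ 0.614 -0.321]
side square_center 0.74 [337. 199.] [ 0.445 -0.092]
side vial_center 0.6 [336. 138.] [ 0.438 -0.339]
side oblong_center 0.74 [230. 233.] [0.66 0.02]
side oblong_center 0.68 [261. 200.] [ 0.606 -0.085]
side open_round_center 0.82 [328. 166.] [ 0.46  -0.206]
side open_square_center 0.84 [266. 166.] [ 0.604 -0.202]
side well_large_floor 0.82 [324. 310.] [0.476 0.171]
side well_square_floor 0.88 [265. 302.] [0.581 0.159]
side well_small_floor 0.75 [253. 354.] [0.592 0.263]
side well_small_floor 0.61 [328. 169.] [ 0.458 -0.245]
large [ 0.614 -0.32 ] [ 0.607 -0.307]
vial [ 0.454 -0.313] [ 0.446 -0.308]
square [ 0.456 -0.084] [ 0.445 -0.084]
oblong [ 0.616 -0.082] [ 0.605 -0.078]
```

>>> arm_command(commands=[{"tx": -0.71, "ty": 0.54, "tz": -0.25, "twist": 0.147}, {"tx": -0.71, "ty": 0.54, "tz": -0.25, "twist": 0.147}, {"tx": -0.71, "ty": 0.54, "tz": -0.25, "twist": 0.147}, {"tx": -0.71, "ty": 0.54, "tz": -0.25, "twist": 0.147}, {"tx": -0.71, "ty": 0.54, "tz": -0.25, "twist": 0.147}, {"tx": -0.71, "ty": 0.54, "tz": -0.25, "twist": 0.147}, {"tx": -0.71, "ty": 0.54, "tz": -0.25, "twist": 0.147}, {"tx": -0.71, "ty": 0.54, "tz": -0.25, "twist": 0.147}])

```text
t: 1.92
eef_pos: [0.4005, -0.4033, 0.2901]
ee_rot: [-3.141, 0.002, -3.139]
force: [-0.4, -1.2, -0.0]
width: 0.0877
gripper_force: 0.0
```

```bash
cat >> h.py <<'E'
def go(x,y,z,yaw=None):
    s=get_state();p=s['eef_pos'];w=s['ee_rot'][2]
    d=np.array([x,y,z])-p;X=np.array([np.cos(w),np.sin(w)]);Y=np.array([np.sin(w),-np.cos(w)])
    dy=0 if yaw is None else (w-yaw+np.pi)%(2*np.pi)-np.pi
    print("tx,ty,tz,twist:",np.round([d[:2]@X/.25,d[:2]@Y/.25,-d[2]/.25,dy/np.pi],3),"t",s['t'])
E
python3 -c "
from h import *
go(.5,-.15,.32,np.pi);print(get_state()['eef_pos'],get_state()['ee_rot'])"
```

```text
tx,ty,tz,twist: [-4.010e-01  1.012e+00 -1.200e-01  1.000e-03] t 1.9167
[ 0.40045518 -0.40326261  0.29011601] [-3.14071357e+00  1.81605251e-03 -3.13873439e+00]
```

>>> arm_command(commands=[{"tx": -0.4, "ty": 1.0, "tz": -0.12, "twist": 0}, {"tx": -0.4, "ty": 1.0, "tz": -0.12, "twist": 0}, {"tx": -0.4, "ty": 1.0, "tz": -0.12, "twist": 0}, {"tx": -0.4, "ty": 1.0, "tz": -0.12, "twist": 0}, {"tx": -0.4, "ty": 1.0, "tz": -0.12, "twist": 0}, {"tx": -0.4, "ty": 1.0, "tz": -0.12, "twist": 0}, {"tx": -0.4, "ty": 1.0, "tz": -0.12, "twist": 0}, {"tx": -0.4, "ty": 1.0, "tz": -0.12, "twist": 0}])

```text
t: 2.58
eef_pos: [0.501, -0.152, 0.319]
ee_rot: [3.141, 0.0, -3.139]
force: [-0.0, -0.5, 0.0]
width: 0.0875
gripper_force: 0.0
```

Run:
```python
from h import *
print(get_state()['eef_pos'])
c=calibration("wrist");f=grab_frame("wrist");cv2.imwrite("pics/w1.png",f[:,:,::-1])
for k,z in H.items():
    for r in spot_point(k,"wrist")[:2]:
        print(k,round(r["score"],2),np.round(r["uv"]),np.round(ray("wrist",r["uv"],z,c)[:2],3))
```

```text
[ 0.50095904 -0.15204358  0.31902129]
large_round_center 0.67 [144. 235.] [ 0.606 -0.328]
square_center 0.96 [332. 111.] [ 0.445 -0.084]
vial_center 0.6 [140. 114.] [ 0.45  -0.319]
oblong_center 0.6 [324. 232.] [ 0.605 -0.086]
open_round_center 0.92 [235. 125.] [ 0.462 -0.201]
open_square_center 0.76 [241. 235.] [ 0.608 -0.198]
open_square_center 0.69 [325. 230.] [ 0.601 -0.085]
well_large_floor 0.77 [516. 135.] [0.478 0.167]
well_large_floor 0.63 [492. 211.] [0.584 0.156]
well_square_floor 0.62 [490. 207.] [0.579 0.152]
```

View pics/w1.png

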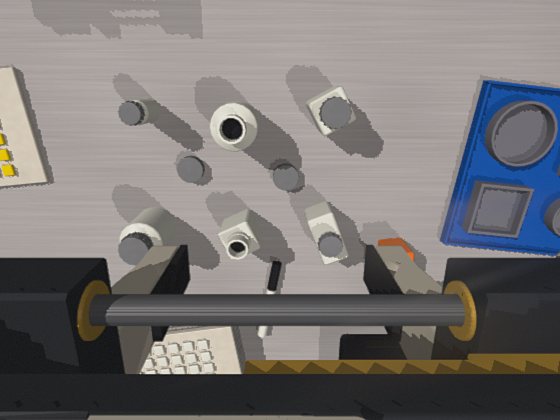

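The wrist view shows vial cap (131,113), square cap (335,112), large cap (136,245), oblong cap (330,245), open necks (232,128) and (237,247), and the tray at right, slightly turned. I'll rectify it to bench planes to get yaws.

Run:
```python
from h import *
c=calibration("wrist");K=np.array(c["camera_matrix"]);T=np.linalg.inv(np.array(c["extrinsics"]))
f=cv2.imread("pics/w1.png")
def rect(cx,cy,z,r,n=380):
    # out px (u,v): y=cy-r+2r*u/n ; x=cx-r+2r*v/n
    A=np.array([[0,2*r/n,cx-r],[2*r/n,0,cy-r],[0,0,z],[0,0,1]])
    Hm=K@(T@A)[:3]
    o=cv2.warpPerspective(f,Hm,(n,n),flags=cv2.INTER_LINEAR|cv2.WARP_INVERSE_MAP)
    for i in range(0,n,n//4): cv2.line(o,(i,0),(i,n),(0,255,0),1);cv2.line(o,(0,i),(n,i),(0,255,0),1)
    return o
cv2.imwrite("pics/r1.png",np.hstack([rect(.446,-.085,.057,.05),rect(.607,-.082,.054,.05)]))
for a,(u,z) in dict(large=((136,245),.09),vial=((131,113),.07),square=((335,112),.08),oblong=((330,245),.075)).items(): print(a,ray("wrist",u,z,c)[:2].round(3))
```

```text
large [ 0.598 -0.324]
vial [ 0.444 -0.318]
square [ 0.442 -0.089]
oblong [ 0.605 -0.087]
```

View pics/r1.png

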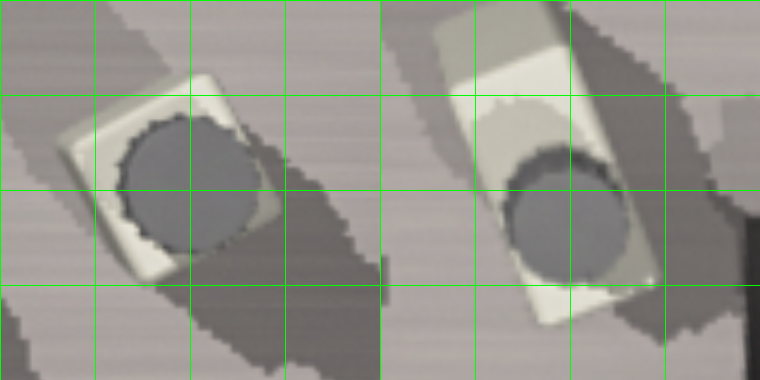

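Square: (.443,-.089), yaw 29.4°. Oblong: (.606,-.086), yaw 21.4°. Square goes first.

```bash
python3 -c "
from h import *
go(.443,-.089,.13,-2.629)"
```

```text
tx,ty,tz,twist: [ 0.225  0.263  0.756 -0.163] t 3.1333
```

>>> arm_command(commands=[{"tx": 0.23, "ty": 0.26, "tz": 0.2, "twist": -0.163}, {"tx": 0.23, "ty": 0.26, "tz": 0.4, "twist": -0.163}, {"tx": 0.23, "ty": 0.26, "tz": 0.5, "twist": -0.163}, {"tx": 0.23, "ty": 0.26, "tz": 0.756, "twist": -0.163}, {"tx": 0.23, "ty": 0.26, "tz": 0.756, "twist": -0.163}, {"tx": 0.23, "ty": 0.26, "tz": 0.756, "twist": -0.163}, {"tx": 0.23, "ty": 0.26, "tz": 0.756, "twist": -0.163}, {"tx": 0.23, "ty": 0.26, "tz": 0.756, "twist": -0.163}])

```text
t: 3.8
eef_pos: [0.4422, -0.0895, 0.1303]
ee_rot: [-3.141, -0.001, -2.629]
force: [0.9, 0.4, 1.6]
width: 0.0873
gripper_force: 0.0
```

```bash
python3 -c "
from h import *
go(.443,-.089,.034,-2.629)
f=grab_frame('wrist');cv2.imwrite('pics/w2.png',f[:,:,::-1])"
```

```text
tx,ty,tz,twist: [-0.004  0.     0.385 -0.   ] t 3.8
```

View pics/w2.png

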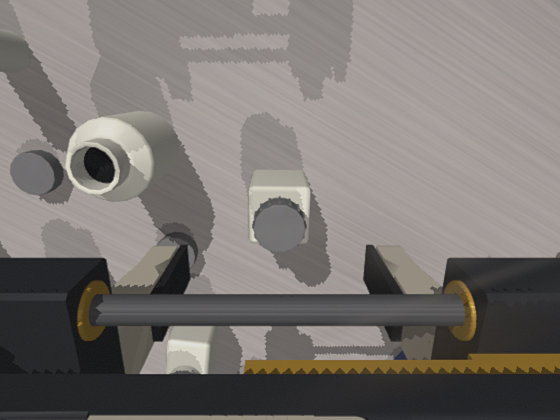

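The square bottle is centred between the fingers and aligned, cap at (279,224). The loose cap at (180,250) clears the left finger. Descend and grip.

>>> arm_command(commands=[{"tz": 0.1}, {"tz": 0.2}, {"tz": 0.3}, {"tz": 0.35}, {"tz": 0.385}, {"tz": 0.385}, {"tz": 0.385}, {"tz": 0.385}])

```text
invalid input
```

>>> arm_command(commands=[{"tz": 0}, {"tz": 0}, {"tz": 0}, {"tz": 0}, {"tz": 0}, {"tz": 0}, {"tz": 0}, {"tz": 0}], claw=0.3, grip_force=20)

```text
invalid input
```

```bash
python3 -c "
from h import *
s=get_state();print(s['width'],s['gripper_force'],s['eef_pos']);w=-2.629
go(.443,-.089,.16);go(.5,.1,.16,3.03)"
```

```text
0.08786746614636542 0.0 [ 0.44314257 -0.0894401   0.13124066]
tx,ty,tz,twist: [-0.     0.002 -0.115  0.   ] t 3.85
tx,ty,tz,twist: [-0.57   0.549 -0.115  0.199] t 3.85
```

All four keys are needed in every row.

>>> arm_command(commands=[{"tx": 0, "ty": 0, "tz": 0.1, "twist": 0}, {"tx": 0, "ty": 0, "tz": 0.2, "twist": 0}, {"tx": 0, "ty": 0, "tz": 0.3, "twist": 0}, {"tx": 0, "ty": 0, "tz": 0.35, "twist": 0}, {"tx": 0, "ty": 0, "tz": 0.385, "twist": 0}, {"tx": 0, "ty": 0, "tz": 0.385, "twist": 0}, {"tx": 0, "ty": 0, "tz": 0.385, "twist": 0}, {"tx": 0, "ty": 0, "tz": 0.385, "twist": 0}])

```text
t: 4.52
eef_pos: [0.4433, -0.0892, 0.0352]
ee_rot: [-3.141, 0.002, -2.629]
force: [-0.5, -1.1, 0.3]
width: 0.0877
gripper_force: 0.0
```

>>> arm_command(commands=[{"tx": 0, "ty": 0, "tz": 0, "twist": 0}, {"tx": 0, "ty": 0, "tz": 0, "twist": 0}, {"tx": 0, "ty": 0, "tz": 0, "twist": 0}, {"tx": 0, "ty": 0, "tz": 0, "twist": 0}, {"tx": 0, "ty": 0, "tz": 0, "twist": 0}, {"tx": 0, "ty": 0, "tz": 0, "twist": 0}, {"tx": 0, "ty": 0, "tz": 0, "twist": 0}, {"tx": 0, "ty": 0, "tz": 0, "twist": 0}], claw=0.3, grip_force=20)

```text
t: 5.18
eef_pos: [0.4418, -0.0893, 0.0338]
ee_rot: [3.141, -0.0, -2.63]
force: [-1.5, 0.9, 1.3]
width: 0.0437
gripper_force: 20.0
```

>>> arm_command(commands=[{"tx": 0, "ty": 0, "tz": -0.15, "twist": 0}, {"tx": 0, "ty": 0, "tz": -0.3, "twist": 0}, {"tx": 0, "ty": 0, "tz": -0.45, "twist": 0}, {"tx": -0.1, "ty": 0.1, "tz": -0.6, "twist": 0.03}, {"tx": -0.2, "ty": 0.2, "tz": -0.64, "twist": 0.07}, {"tx": -0.3, "ty": 0.3, "tz": -0.64, "twist": 0.1}, {"tx": -0.4, "ty": 0.41, "tz": -0.64, "twist": 0.14}, {"tx": -0.5, "ty": 0.51, "tz": -0.64, "twist": 0.17}])

```text
t: 5.85
eef_pos: [0.4883, 0.0848, 0.1944]
ee_rot: [3.141, 0.001, 3.113]
force: [0.8, -1.2, -1.3]
width: 0.0439
gripper_force: 20.0
```

```bash
python3 -c "
from h import *
go(.5,.17,.21,3.03)"
```

```text
tx,ty,tz,twist: [-0.037  0.342 -0.063  0.026] t 5.85
```

>>> arm_command(commands=[{"tx": -0.04, "ty": 0.12, "tz": -0.06, "twist": 0.026}, {"tx": -0.04, "ty": 0.24, "tz": -0.06, "twist": 0.026}, {"tx": -0.04, "ty": 0.34, "tz": -0.06, "twist": 0.026}, {"tx": -0.04, "ty": 0.34, "tz": -0.06, "twist": 0.026}, {"tx": -0.04, "ty": 0.34, "tz": -0.06, "twist": 0.026}, {"tx": -0.04, "ty": 0.34, "tz": -0.06, "twist": 0.026}, {"tx": -0.04, "ty": 0.34, "tz": -0.06, "twist": 0.026}, {"tx": -0.04, "ty": 0.34, "tz": -0.06, "twist": 0.026}])

```text
t: 6.52
eef_pos: [0.5002, 0.1669, 0.2088]
ee_rot: [-3.141, -0.0, 3.037]
force: [-0.0, -0.3, -2.1]
width: 0.0437
gripper_force: 20.0
```

Run:
```python
from h import *
c=calibration("wrist");f=grab_frame("wrist");cv2.imwrite("pics/w3.png",f[:,:,::-1])
for k,z in H.items():
    if 'well' in k:
      for r in regions_of(k,"wrist")[:1]:
        m=r["region"];print(k,round(r["score"],2),np.round(r["rect"]))
      for r in spot_point(k,"wrist")[:1]:
        print(k,round(r["score"],2),np.round(r["uv"]),np.round(ray("wrist",r["uv"],z,c)[:2],3))
```

```text
well_large_floor 0.87 [232. 104. 319. 192.]
well_large_floor 0.97 [271. 147.] [0.475 0.165]
well_small_floor 0.92 [344. 214. 399. 268.]
well_small_floor 0.62 [371. 239.] [0.589 0.265]
well_oblong_floor 0.86 [342.  98. 417. 198.]
well_oblong_floor 0.59 [377. 150.] [0.49  0.273]
```

View pics/w3.png

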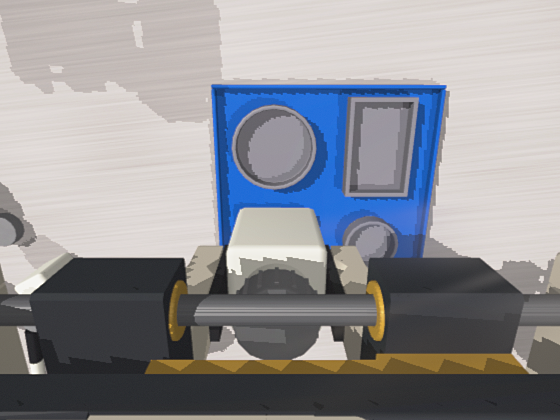

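The tray is seen well: large holder (274,147), oblong (380,147), small (370,240), top edge level, so tray yaw is about -6°. Fitted holders: large (.477,.168), square (.582,.157), small (.593,.262), oblong (.488,.273).

>>> arm_command(commands=[{"tx": -0.11, "ty": 0, "tz": 0.1, "twist": 0}, {"tx": -0.22, "ty": 0, "tz": 0.2, "twist": 0}, {"tx": -0.328, "ty": 0, "tz": 0.3, "twist": 0}, {"tx": -0.328, "ty": 0, "tz": 0.4, "twist": 0}, {"tx": -0.328, "ty": 0, "tz": 0.48, "twist": 0}, {"tx": -0.328, "ty": 0, "tz": 0.54, "twist": 0}, {"tx": -0.328, "ty": 0, "tz": 0.58, "twist": 0}, {"tx": -0.328, "ty": 0, "tz": 0.58, "twist": 0}])

```text
t: 7.63
eef_pos: [0.5807, 0.1586, 0.0614]
ee_rot: [-3.139, -0.003, 3.038]
force: [0.3, 0.3, -2.2]
width: 0.0439
gripper_force: 20.0
```

Run:
```python
from h import *
go(.582,.157,.0425,np.radians(174))
f=grab_frame("side");cv2.imwrite("pics/s3.png",cv2.resize(f[200:400,180:440,::-1],None,fx=3,fy=3))
```

```text
tx,ty,tz,twist: [-0.006 -0.006  0.076  0.   ] t 7.6333
```

View pics/s3.png

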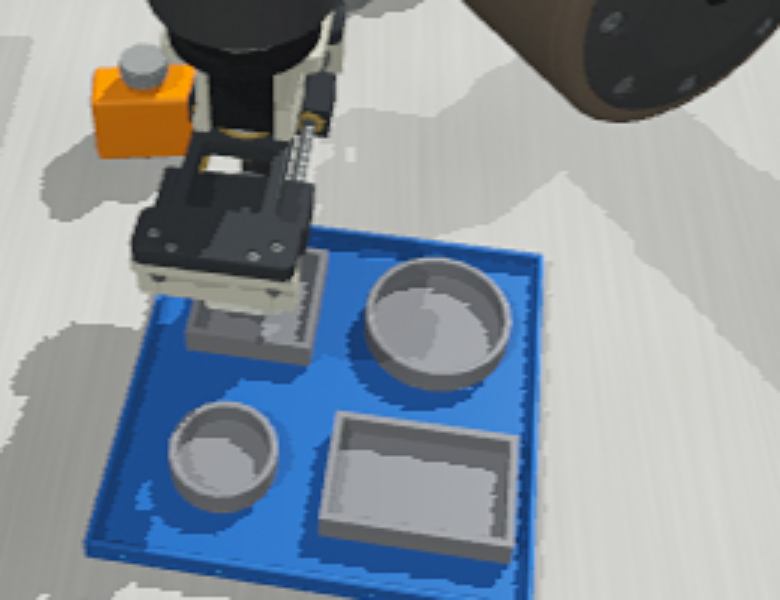

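The gripper is over the square holder (crop 255,310), clear of the orange flask. Lower slowly.

>>> arm_command(commands=[{"tx": -0.005, "ty": -0.005, "tz": 0.02, "twist": 0}, {"tx": -0.005, "ty": -0.005, "tz": 0.04, "twist": 0}, {"tx": -0.005, "ty": -0.005, "tz": 0.05, "twist": 0}, {"tx": -0.005, "ty": -0.005, "tz": 0.06, "twist": 0}, {"tx": -0.005, "ty": -0.005, "tz": 0.066, "twist": 0}, {"tx": -0.005, "ty": -0.005, "tz": 0.072, "twist": 0}, {"tx": -0.005, "ty": -0.005, "tz": 0.076, "twist": 0}, {"tx": -0.005, "ty": -0.005, "tz": 0.076, "twist": 0}])

```text
t: 8.35
eef_pos: [0.583, 0.158, 0.0447]
ee_rot: [-3.142, -0.0, 3.038]
force: [-0.4, -0.6, -1.8]
width: 0.0438
gripper_force: 20.0
```

>>> arm_command(commands=[{"tx": 0, "ty": 0, "tz": 0.003, "twist": 0}, {"tx": 0, "ty": 0, "tz": 0.006, "twist": 0}, {"tx": 0, "ty": 0, "tz": 0.009, "twist": 0}, {"tx": 0, "ty": 0, "tz": 0.009, "twist": 0}, {"tx": 0, "ty": 0, "tz": 0.009, "twist": 0}, {"tx": 0, "ty": 0, "tz": 0.009, "twist": 0}, {"tx": 0, "ty": 0, "tz": 0.009, "twist": 0}, {"tx": 0, "ty": 0, "tz": 0.009, "twist": 0}])

```text
t: 9.02
eef_pos: [0.583, 0.158, 0.0426]
ee_rot: [3.142, 0.0, 3.038]
force: [-1.0, -0.1, -1.9]
width: 0.0441
gripper_force: 20.0
```

>>> arm_command(commands=[{"tx": 0, "ty": 0, "tz": 0.002, "twist": 0}, {"tx": 0, "ty": 0, "tz": 0.004, "twist": 0}, {"tx": 0, "ty": 0, "tz": 0.006, "twist": 0}, {"tx": 0, "ty": 0, "tz": 0.006, "twist": 0}, {"tx": 0, "ty": 0, "tz": 0.006, "twist": 0}, {"tx": 0, "ty": 0, "tz": 0.006, "twist": 0}, {"tx": 0, "ty": 0, "tz": 0.006, "twist": 0}, {"tx": 0, "ty": 0, "tz": 0.006, "twist": 0}])

```text
t: 9.68
eef_pos: [0.5831, 0.158, 0.0418]
ee_rot: [3.141, 0.0, 3.038]
force: [-2.2, -0.3, 5.6]
width: 0.0438
gripper_force: 20.0
```

Touchdown. Release and rise.

>>> arm_command(commands=[{"tx": 0, "ty": 0, "tz": 0, "twist": 0}, {"tx": 0, "ty": 0, "tz": 0, "twist": 0}, {"tx": 0, "ty": 0, "tz": 0, "twist": 0}, {"tx": 0, "ty": 0, "tz": 0, "twist": 0}, {"tx": 0, "ty": 0, "tz": 0, "twist": 0}, {"tx": 0, "ty": 0, "tz": -0.1, "twist": 0}, {"tx": 0, "ty": 0, "tz": -0.22, "twist": 0}, {"tx": 0, "ty": 0, "tz": -0.35, "twist": 0}], claw=1)

```text
t: 10.35
eef_pos: [0.5822, 0.1574, 0.1284]
ee_rot: [-3.14, -0.002, 3.038]
force: [0.9, 1.0, 0.0]
width: 0.0867
gripper_force: 0.0
```

```bash
python3 -c "
from h import *
go(.606,-.086,.15,-2.768)"
```

```text
tx,ty,tz,twist: [-0.196 -0.959 -0.087 -0.152] t 10.35
```

>>> arm_command(commands=[{"tx": 0, "ty": 0, "tz": -0.12, "twist": 0}, {"tx": -0.196, "ty": -0.96, "tz": -0.12, "twist": -0.152}, {"tx": -0.196, "ty": -0.96, "tz": -0.12, "twist": -0.152}, {"tx": -0.196, "ty": -0.96, "tz": -0.12, "twist": -0.152}, {"tx": -0.196, "ty": -0.96, "tz": -0.12, "twist": -0.152}, {"tx": -0.196, "ty": -0.96, "tz": -0.12, "twist": -0.152}, {"tx": -0.196, "ty": -0.96, "tz": -0.12, "twist": -0.152}, {"tx": -0.196, "ty": -0.96, "tz": -0.087, "twist": -0.152}])

```text
t: 11.02
eef_pos: [0.6077, -0.0915, 0.1515]
ee_rot: [-3.14, 0.002, -2.771]
force: [1.3, 0.4, 0.2]
width: 0.0877
gripper_force: 0.0
```

```bash
python3 -c "
from h import *
go(.606,-.086,.034,-2.768)
c=calibration('wrist');f=grab_frame('wrist');cv2.imwrite('pics/w4.png',f[:,:,::-1])
for a in spot_point('oblong_center','wrist')+boxes_of('oblong_center','wrist'): print(a)"
```

```text
tx,ty,tz,twist: [-0.002  0.023  0.47  -0.001] t 11.0167
{'uv': [370.9, 293.1], 'score': 0.96}
{'uv': [287.5, 197.5], 'score': 0.79}
{'rect': [262.1, 148.6, 310.2, 247.0], 'score': 0.94}
{'rect': [337.7, 240.8, 386.1, 337.0], 'score': 0.65}
```

View pics/w4.png

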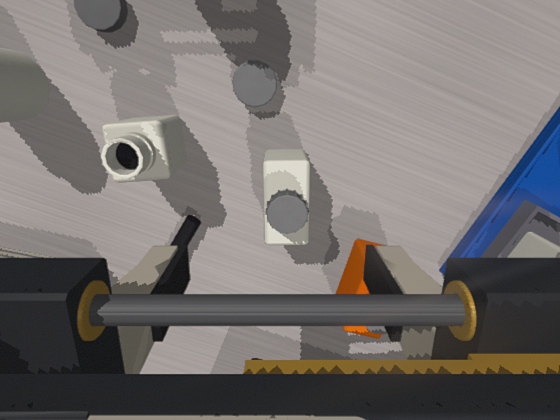

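The white flask is at (287,200) and aligned, needing about +6 mm in tool y. The orange flask and pen lie outside the fingers, so I'll narrow the opening a bit.

>>> arm_command(commands=[{"tx": 0, "ty": 0.023, "tz": 0.08, "twist": 0}, {"tx": 0, "ty": 0.023, "tz": 0.16, "twist": 0}, {"tx": 0, "ty": 0.023, "tz": 0.24, "twist": 0}, {"tx": 0, "ty": 0.023, "tz": 0.32, "twist": 0}, {"tx": 0, "ty": 0.023, "tz": 0.4, "twist": 0}, {"tx": 0, "ty": 0.023, "tz": 0.44, "twist": 0}, {"tx": 0, "ty": 0.023, "tz": 0.47, "twist": 0}, {"tx": 0, "ty": 0.023, "tz": 0.47, "twist": 0}], claw=0.75)

```text
t: 11.83
eef_pos: [0.6043, -0.0796, 0.0318]
ee_rot: [3.141, -0.002, -2.767]
force: [0.0, -1.3, 0.2]
width: 0.0658
gripper_force: 0.0
```

>>> arm_command(commands=[{"tx": 0, "ty": 0, "tz": 0, "twist": 0}, {"tx": 0, "ty": 0, "tz": 0, "twist": 0}, {"tx": 0, "ty": 0, "tz": 0, "twist": 0}, {"tx": 0, "ty": 0, "tz": 0, "twist": 0}, {"tx": 0, "ty": 0, "tz": 0, "twist": 0}, {"tx": 0, "ty": 0, "tz": 0, "twist": 0}, {"tx": 0, "ty": 0, "tz": 0, "twist": 0}, {"tx": 0, "ty": 0, "tz": 0, "twist": 0}], claw=0.2)

```text
t: 12.5
eef_pos: [0.6054, -0.0807, 0.0336]
ee_rot: [-3.141, 0.001, -2.768]
force: [-0.4, -1.2, 5.1]
width: 0.0359
gripper_force: 20.0
```

```bash
python3 -c "
from h import *
go(.488,.273,.16,np.radians(174))"
```

```text
tx,ty,tz,twist: [-0.08   1.488 -0.506  0.152] t 12.5
```

>>> arm_command(commands=[{"tx": 0, "ty": 0, "tz": -0.15, "twist": 0}, {"tx": 0, "ty": 0, "tz": -0.3, "twist": 0}, {"tx": 0, "ty": 0, "tz": -0.42, "twist": 0}, {"tx": 0, "ty": 0.14, "tz": -0.5, "twist": 0.03}, {"tx": -0.02, "ty": 0.28, "tz": -0.5, "twist": 0.06}, {"tx": -0.04, "ty": 0.42, "tz": -0.5, "twist": 0.09}, {"tx": -0.04, "ty": 0.56, "tz": -0.5, "twist": 0.12}, {"tx": -0.04, "ty": 0.7, "tz": -0.5, "twist": 0.152}])

```text
t: 13.17
eef_pos: [0.5491, 0.0874, 0.1576]
ee_rot: [3.141, -0.001, 3.033]
force: [0.5, 0.4, -1.3]
width: 0.0358
gripper_force: 20.0
```

```bash
python3 -c "
from h import *
go(.488,.273,.16,np.radians(174))"
```

```text
tx,ty,tz,twist: [ 0.324  0.711 -0.01  -0.001] t 13.1667
```

>>> arm_command(commands=[{"tx": 0.06, "ty": 0.14, "tz": 0, "twist": 0}, {"tx": 0.13, "ty": 0.28, "tz": 0, "twist": 0}, {"tx": 0.19, "ty": 0.42, "tz": 0, "twist": 0}, {"tx": 0.26, "ty": 0.57, "tz": 0, "twist": 0}, {"tx": 0.324, "ty": 0.7, "tz": 0, "twist": 0}, {"tx": 0.324, "ty": 0.7, "tz": 0, "twist": 0}, {"tx": 0.324, "ty": 0.7, "tz": 0.1, "twist": 0}, {"tx": 0.324, "ty": 0.7, "tz": 0.2, "twist": 0}])

```text
t: 13.83
eef_pos: [0.4878, 0.2702, 0.1082]
ee_rot: [3.139, 0.002, 3.04]
force: [-0.0, -0.1, -2.0]
width: 0.0358
gripper_force: 20.0
```

```bash
python3 -c "
from h import *
go(.488,.273,.042,np.radians(174))
f=grab_frame('side');cv2.imwrite('pics/s5.png',cv2.resize(f[200:400,180:440,::-1],None,fx=3,fy=3));go(.488,.273,.042,np.radians(174))"
```

```text
tx,ty,tz,twist: [0.    0.011 0.265 0.001] t 13.8333
tx,ty,tz,twist: [-0.01   0.024  0.241  0.   ] t 13.8833
```

View pics/s5.png

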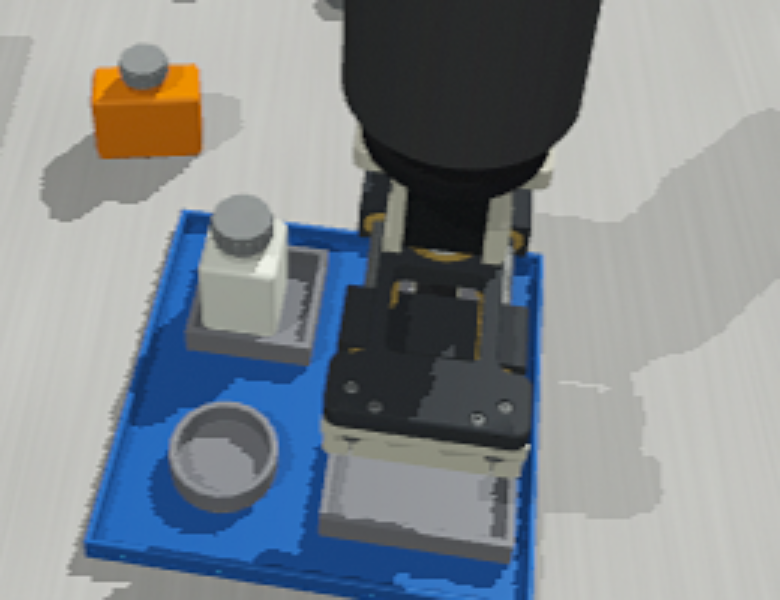

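The square bottle stands upright in its holder at crop (240,270). The gripper is over the oblong holder. Lower.

>>> arm_command(commands=[{"tx": 0, "ty": 0.015, "tz": 0.06, "twist": 0}, {"tx": 0, "ty": 0.015, "tz": 0.12, "twist": 0}, {"tx": 0, "ty": 0.015, "tz": 0.16, "twist": 0}, {"tx": 0, "ty": 0.015, "tz": 0.19, "twist": 0}, {"tx": 0, "ty": 0.015, "tz": 0.21, "twist": 0}, {"tx": 0, "ty": 0.015, "tz": 0.22, "twist": 0}, {"tx": 0, "ty": 0.015, "tz": 0.225, "twist": 0}, {"tx": 0, "ty": 0.015, "tz": 0.23, "twist": 0}])

```text
t: 14.55
eef_pos: [0.4885, 0.2724, 0.0508]
ee_rot: [3.141, 0.001, 3.038]
force: [0.1, 0.6, -1.9]
width: 0.0358
gripper_force: 20.0
```

```bash
python3 -c "
from h import *
go(.488,.273,.042,np.radians(174));print(get_state()['force'])"
```

```text
tx,ty,tz,twist: [0.002 0.002 0.035 0.   ] t 14.55
[ 0.14642295  0.62875145 -1.89922017]
```

>>> arm_command(commands=[{"tx": 0, "ty": 0, "tz": 0.004, "twist": 0}, {"tx": 0, "ty": 0, "tz": 0.008, "twist": 0}, {"tx": 0, "ty": 0, "tz": 0.012, "twist": 0}, {"tx": 0, "ty": 0, "tz": 0.016, "twist": 0}, {"tx": 0, "ty": 0, "tz": 0.02, "twist": 0}, {"tx": 0, "ty": 0, "tz": 0.022, "twist": 0}, {"tx": 0, "ty": 0, "tz": 0.024, "twist": 0}, {"tx": 0, "ty": 0, "tz": 0.024, "twist": 0}])

```text
t: 15.22
eef_pos: [0.4881, 0.2722, 0.0442]
ee_rot: [-3.141, -0.0, 3.038]
force: [-0.3, 0.6, -0.9]
width: 0.0353
gripper_force: 20.0
```

>>> arm_command(commands=[{"tx": 0, "ty": 0, "tz": 0.002, "twist": 0}, {"tx": 0, "ty": 0, "tz": 0.004, "twist": 0}, {"tx": 0, "ty": 0, "tz": 0.006, "twist": 0}, {"tx": 0, "ty": 0, "tz": 0.008, "twist": 0}, {"tx": 0, "ty": 0, "tz": 0.01, "twist": 0}, {"tx": 0, "ty": 0, "tz": 0.01, "twist": 0}, {"tx": 0, "ty": 0, "tz": 0.01, "twist": 0}, {"tx": 0, "ty": 0, "tz": 0.01, "twist": 0}])

```text
t: 15.88
eef_pos: [0.4882, 0.2723, 0.0418]
ee_rot: [3.142, 0.0, 3.038]
force: [-0.5, -0.2, -1.2]
width: 0.0356
gripper_force: 20.0
```

>>> arm_command(commands=[{"tx": 0, "ty": 0, "tz": 0.001, "twist": 0}, {"tx": 0, "ty": 0, "tz": 0.002, "twist": 0}, {"tx": 0, "ty": 0, "tz": 0.003, "twist": 0}, {"tx": 0, "ty": 0, "tz": 0.004, "twist": 0}, {"tx": 0, "ty": 0, "tz": 0.005, "twist": 0}, {"tx": 0, "ty": 0, "tz": 0.006, "twist": 0}, {"tx": 0, "ty": 0, "tz": 0.006, "twist": 0}, {"tx": 0, "ty": 0, "tz": 0.006, "twist": 0}])

```text
t: 16.55
eef_pos: [0.4882, 0.2723, 0.0415]
ee_rot: [3.141, 0.0, 3.038]
force: [-5.0, -1.4, 12.4]
width: 0.0359
gripper_force: 20.0
```

>>> arm_command(commands=[{"tx": 0, "ty": 0, "tz": 0, "twist": 0}, {"tx": 0, "ty": 0, "tz": 0, "twist": 0}, {"tx": 0, "ty": 0, "tz": 0, "twist": 0}, {"tx": 0, "ty": 0, "tz": 0, "twist": 0}, {"tx": 0, "ty": 0, "tz": -0.1, "twist": 0}, {"tx": 0, "ty": 0, "tz": -0.22, "twist": 0}, {"tx": 0, "ty": 0, "tz": -0.35, "twist": 0}, {"tx": 0, "ty": 0, "tz": -0.5, "twist": 0}], claw=0.7)

```text
t: 17.22
eef_pos: [0.4874, 0.2716, 0.1654]
ee_rot: [-3.14, -0.002, 3.038]
force: [1.0, 0.2, 0.6]
width: 0.0611
gripper_force: 0.0
```

>>> arm_command(commands=[{"tx": 0, "ty": -1, "tz": -0.04, "twist": 0}, {"tx": 0, "ty": -1, "tz": -0.04, "twist": 0}, {"tx": 0, "ty": -1, "tz": -0.04, "twist": 0}, {"tx": 0, "ty": -1, "tz": -0.04, "twist": 0}, {"tx": 0, "ty": -1, "tz": -0.04, "twist": 0}, {"tx": 0, "ty": -1, "tz": -0.04, "twist": 0}, {"tx": 0, "ty": -1, "tz": -0.04, "twist": 0}, {"tx": 0, "ty": -1, "tz": -0.04, "twist": 0}])

```text
t: 17.88
eef_pos: [0.462, 0.0216, 0.1755]
ee_rot: [3.141, 0.0, 3.034]
force: [0.1, 0.6, -0.3]
width: 0.0617
gripper_force: 0.0
```

```bash
python3 -c "
from h import *
go(.446,-.317,.16,np.pi)"
```

```text
tx,ty,tz,twist: [-0.082 -1.354  0.062 -0.034] t 17.8833
```

>>> arm_command(commands=[{"tx": -0.05, "ty": -1, "tz": 0.05, "twist": -0.03}, {"tx": -0.05, "ty": -1, "tz": 0.05, "twist": -0.03}, {"tx": -0.05, "ty": -1, "tz": 0.05, "twist": -0.03}, {"tx": -0.05, "ty": -1, "tz": 0.05, "twist": -0.03}, {"tx": -0.05, "ty": -1, "tz": 0.05, "twist": -0.03}, {"tx": -0.05, "ty": -1, "tz": 0.05, "twist": -0.03}, {"tx": -0.05, "ty": -1, "tz": 0.05, "twist": -0.03}, {"tx": -0.05, "ty": -1, "tz": 0.05, "twist": -0.03}])

```text
t: 18.55
eef_pos: [0.4488, -0.2277, 0.162]
ee_rot: [3.142, -0.001, 3.129]
force: [-0.1, 0.8, -1.6]
width: 0.0612
gripper_force: 0.0
```

```bash
python3 -c "
from h import *
go(.446,-.317,.15,np.pi)"
```

```text
tx,ty,tz,twist: [ 0.007 -0.357  0.048 -0.004] t 18.55
```

>>> arm_command(commands=[{"tx": 0.007, "ty": -0.12, "tz": 0.05, "twist": 0}, {"tx": 0.007, "ty": -0.24, "tz": 0.05, "twist": 0}, {"tx": 0.007, "ty": -0.357, "tz": 0.05, "twist": 0}, {"tx": 0.007, "ty": -0.357, "tz": 0.05, "twist": 0}, {"tx": 0.007, "ty": -0.357, "tz": 0.05, "twist": 0}, {"tx": 0.007, "ty": -0.357, "tz": 0.05, "twist": 0}, {"tx": 0.007, "ty": -0.357, "tz": 0.05, "twist": 0}, {"tx": 0.007, "ty": -0.357, "tz": 0.05, "twist": 0}])

```text
t: 19.22
eef_pos: [0.4468, -0.3142, 0.1505]
ee_rot: [3.142, 0.0, 3.134]
force: [0.1, -0.2, -0.0]
width: 0.0613
gripper_force: 0.0
```

```bash
python3 -c "
from h import *
go(.446,-.317,.034,np.pi)
c=calibration('wrist');f=grab_frame('wrist');cv2.imwrite('pics/w6.png',f[:,:,::-1])
for a in spot_point('vial_center','wrist')[:2]: print(a,ray('wrist',a['uv'],.035,c))
for a in spot_point('large_round_center','wrist')[:2]: print(a,ray('wrist',a['uv'],.045,c))"
```

```text
tx,ty,tz,twist: [ 0.003 -0.011  0.466 -0.002] t 19.2167
{'uv': [272.5, 193.3], 'score': 0.8} [ 0.44633505 -0.31627779  0.035     ]
{'uv': [262.3, 363.2], 'score': 0.91} [ 0.60793222 -0.32731067  0.045     ]
{'uv': [415.7, 216.8], 'score': 0.58} [ 0.46381501 -0.20143751  0.045     ]
```

View pics/w6.png

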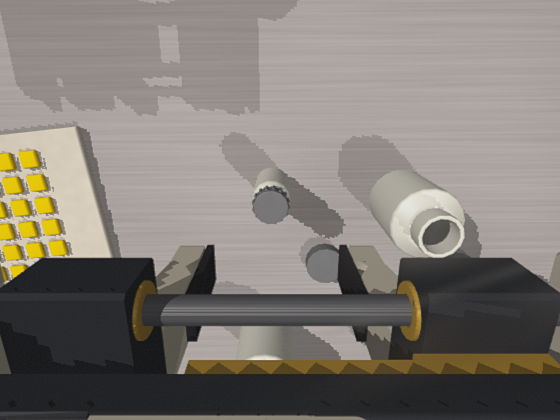

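The vial, cap at (270,204), is centred between the fingers. The open round bottle at (435,235) and the loose cap are clear. Descend and grip.

>>> arm_command(commands=[{"tx": 0, "ty": -0.01, "tz": 0.1, "twist": 0}, {"tx": 0, "ty": -0.01, "tz": 0.2, "twist": 0}, {"tx": 0, "ty": -0.01, "tz": 0.3, "twist": 0}, {"tx": 0, "ty": -0.01, "tz": 0.38, "twist": 0}, {"tx": 0, "ty": -0.01, "tz": 0.44, "twist": 0}, {"tx": 0, "ty": -0.01, "tz": 0.466, "twist": 0}, {"tx": 0, "ty": -0.01, "tz": 0.466, "twist": 0}, {"tx": 0, "ty": -0.01, "tz": 0.466, "twist": 0}])

```text
t: 20.03
eef_pos: [0.4465, -0.3181, 0.0342]
ee_rot: [-3.141, -0.0, 3.133]
force: [0.4, -0.4, -0.1]
width: 0.0618
gripper_force: 0.0
```

>>> arm_command(commands=[{"tx": 0, "ty": 0, "tz": 0, "twist": 0}, {"tx": 0, "ty": 0, "tz": 0, "twist": 0}, {"tx": 0, "ty": 0, "tz": 0, "twist": 0}, {"tx": 0, "ty": 0, "tz": 0, "twist": 0}, {"tx": 0, "ty": 0, "tz": 0, "twist": 0}, {"tx": 0, "ty": 0, "tz": 0, "twist": 0}, {"tx": 0, "ty": 0, "tz": 0, "twist": 0}, {"tx": 0, "ty": 0, "tz": 0, "twist": 0}], claw=0.1, grip_force=15)

```text
t: 20.7
eef_pos: [0.4464, -0.3182, 0.0341]
ee_rot: [-3.141, 0.0, 3.132]
force: [0.2, 0.3, 3.2]
width: 0.0293
gripper_force: 15.0
```

>>> arm_command(commands=[{"tx": 0, "ty": 0, "tz": -0.15, "twist": 0}, {"tx": 0, "ty": 0, "tz": -0.3, "twist": 0}, {"tx": 0, "ty": 0, "tz": -0.45, "twist": 0}, {"tx": 0, "ty": 0, "tz": -0.55, "twist": 0}, {"tx": -0.06, "ty": 0.12, "tz": -0.55, "twist": 0}, {"tx": -0.12, "ty": 0.24, "tz": -0.55, "twist": 0}, {"tx": -0.18, "ty": 0.36, "tz": -0.55, "twist": 0}, {"tx": -0.24, "ty": 0.5, "tz": -0.55, "twist": 0}])

```text
t: 21.37
eef_pos: [0.5076, -0.1928, 0.1714]
ee_rot: [3.142, 0.0, 3.131]
force: [0.2, -1.0, -0.3]
width: 0.0293
gripper_force: 15.0
```

```bash
python3 -c "
from h import *
go(.592,.262,.17,np.radians(174))"
```

```text
tx,ty,tz,twist: [-0.318  1.823  0.006  0.03 ] t 21.3667
```

>>> arm_command(commands=[{"tx": -0.02, "ty": 0.11, "tz": 0, "twist": 0}, {"tx": -0.04, "ty": 0.22, "tz": 0, "twist": 0}, {"tx": -0.06, "ty": 0.34, "tz": 0, "twist": 0}, {"tx": -0.08, "ty": 0.46, "tz": 0, "twist": 0}, {"tx": -0.1, "ty": 0.58, "tz": 0, "twist": 0}, {"tx": -0.12, "ty": 0.7, "tz": 0, "twist": 0}, {"tx": -0.14, "ty": 0.82, "tz": 0, "twist": 0}, {"tx": -0.16, "ty": 0.94, "tz": 0, "twist": 0}])

```text
t: 22.03
eef_pos: [0.5494, 0.0425, 0.1711]
ee_rot: [3.142, -0.0, 3.132]
force: [0.9, -0.7, 0.2]
width: 0.0294
gripper_force: 15.0
```

```bash
python3 -c "
from h import *
go(.592,.262,.17,np.radians(174))"
```

```text
tx,ty,tz,twist: [-0.162  0.88   0.005  0.03 ] t 22.0333
```

>>> arm_command(commands=[{"tx": -0.03, "ty": 0.14, "tz": 0, "twist": 0.03}, {"tx": -0.05, "ty": 0.28, "tz": 0, "twist": 0.03}, {"tx": -0.08, "ty": 0.42, "tz": 0, "twist": 0.03}, {"tx": -0.11, "ty": 0.56, "tz": 0, "twist": 0.03}, {"tx": -0.14, "ty": 0.7, "tz": 0, "twist": 0.03}, {"tx": -0.162, "ty": 0.8, "tz": 0, "twist": 0.03}, {"tx": -0.162, "ty": 0.86, "tz": 0, "twist": 0.03}, {"tx": -0.162, "ty": 0.87, "tz": 0, "twist": 0.03}])

```text
t: 22.7
eef_pos: [0.5919, 0.2605, 0.1703]
ee_rot: [-3.141, -0.001, 3.04]
force: [0.4, -0.7, 0.0]
width: 0.0291
gripper_force: 15.0
```

>>> arm_command(commands=[{"tx": 0, "ty": 0, "tz": 0.06, "twist": 0}, {"tx": 0, "ty": 0, "tz": 0.14, "twist": 0}, {"tx": 0, "ty": 0, "tz": 0.22, "twist": 0}, {"tx": 0, "ty": 0, "tz": 0.3, "twist": 0}, {"tx": 0, "ty": 0, "tz": 0.36, "twist": 0}, {"tx": 0, "ty": 0, "tz": 0.38, "twist": 0}, {"tx": 0, "ty": 0, "tz": 0.38, "twist": 0}, {"tx": 0, "ty": 0, "tz": 0.38, "twist": 0}])

```text
t: 23.37
eef_pos: [0.5924, 0.2576, 0.0769]
ee_rot: [-3.141, 0.0, 3.038]
force: [0.5, -0.5, 0.3]
width: 0.029
gripper_force: 15.0
```

```bash
python3 -c "
from h import *
go(.592,.262,.044,np.radians(174))
f=grab_frame('side');cv2.imwrite('pics/s7.png',cv2.resize(f[200:400,180:440,::-1],None,fx=3,fy=3))"
```

```text
tx,ty,tz,twist: [0.003 0.017 0.132 0.   ] t 23.3667
```

View pics/s7.png

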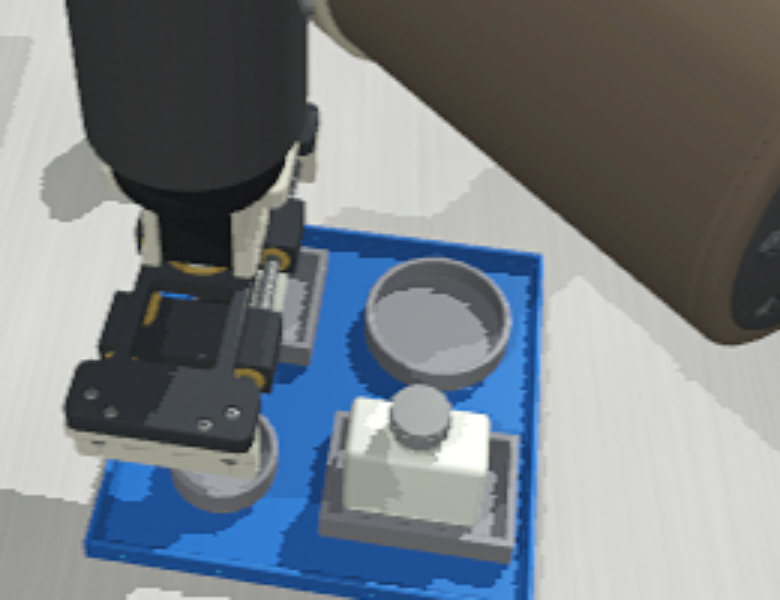

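The oblong flask stands upright in its holder at crop (420,450), and the vial is over the small holder. Both placed bottles sit a little to +x, so I'll shift 2 mm back.

>>> arm_command(commands=[{"tx": 0.01, "ty": 0.017, "tz": 0.02, "twist": 0}, {"tx": 0.01, "ty": 0.017, "tz": 0.05, "twist": 0}, {"tx": 0.01, "ty": 0.017, "tz": 0.08, "twist": 0}, {"tx": 0.01, "ty": 0.017, "tz": 0.1, "twist": 0}, {"tx": 0.01, "ty": 0.017, "tz": 0.115, "twist": 0}, {"tx": 0.01, "ty": 0.017, "tz": 0.125, "twist": 0}, {"tx": 0.01, "ty": 0.017, "tz": 0.13, "twist": 0}, {"tx": 0.01, "ty": 0.017, "tz": 0.13, "twist": 0}])

```text
t: 24.08
eef_pos: [0.5901, 0.2624, 0.0434]
ee_rot: [-3.141, -0.0, 3.038]
force: [-0.5, -0.1, -0.4]
width: 0.0294
gripper_force: 15.0
```

>>> arm_command(commands=[{"tx": 0, "ty": 0, "tz": 0.001, "twist": 0}, {"tx": 0, "ty": 0, "tz": 0.002, "twist": 0}, {"tx": 0, "ty": 0, "tz": 0.003, "twist": 0}, {"tx": 0, "ty": 0, "tz": 0.004, "twist": 0}, {"tx": 0, "ty": 0, "tz": 0.005, "twist": 0}, {"tx": 0, "ty": 0, "tz": 0.005, "twist": 0}, {"tx": 0, "ty": 0, "tz": 0.005, "twist": 0}, {"tx": 0, "ty": 0, "tz": 0.005, "twist": 0}])

```text
t: 24.75
eef_pos: [0.5901, 0.2626, 0.0426]
ee_rot: [3.142, 0.0, 3.038]
force: [0.1, 0.2, -0.0]
width: 0.0295
gripper_force: 15.0
```

>>> arm_command(commands=[{"tx": 0, "ty": 0, "tz": 0.001, "twist": 0}, {"tx": 0, "ty": 0, "tz": 0.002, "twist": 0}, {"tx": 0, "ty": 0, "tz": 0.003, "twist": 0}, {"tx": 0, "ty": 0, "tz": 0.004, "twist": 0}, {"tx": 0, "ty": 0, "tz": 0.005, "twist": 0}, {"tx": 0, "ty": 0, "tz": 0.006, "twist": 0}, {"tx": 0, "ty": 0, "tz": 0.006, "twist": 0}, {"tx": 0, "ty": 0, "tz": 0.006, "twist": 0}])

```text
t: 25.42
eef_pos: [0.5902, 0.2626, 0.0412]
ee_rot: [3.141, 0.0, 3.038]
force: [0.5, -0.6, 0.5]
width: 0.0293
gripper_force: 15.0
```

>>> arm_command(commands=[{"tx": 0, "ty": 0, "tz": 0.001, "twist": 0}, {"tx": 0, "ty": 0, "tz": 0.002, "twist": 0}, {"tx": 0, "ty": 0, "tz": 0.003, "twist": 0}, {"tx": 0, "ty": 0, "tz": 0.004, "twist": 0}, {"tx": 0, "ty": 0, "tz": 0.004, "twist": 0}, {"tx": 0, "ty": 0, "tz": 0.004, "twist": 0}, {"tx": 0, "ty": 0, "tz": 0.004, "twist": 0}, {"tx": 0, "ty": 0, "tz": 0.004, "twist": 0}])

```text
t: 26.08
eef_pos: [0.5905, 0.2626, 0.0411]
ee_rot: [3.141, 0.001, 3.038]
force: [-2.0, -1.0, 8.4]
width: 0.0292
gripper_force: 15.0
```

Contact. Release, rise, and go for the large bottle.

>>> arm_command(commands=[{"tx": 0, "ty": 0, "tz": 0, "twist": 0}, {"tx": 0, "ty": 0, "tz": 0, "twist": 0}, {"tx": 0, "ty": 0, "tz": 0, "twist": 0}, {"tx": 0, "ty": 0, "tz": 0, "twist": 0}, {"tx": 0, "ty": 0, "tz": -0.1, "twist": 0}, {"tx": 0, "ty": 0, "tz": -0.22, "twist": 0}, {"tx": 0, "ty": 0, "tz": -0.35, "twist": 0}, {"tx": 0, "ty": 0, "tz": -0.5, "twist": 0}], claw=0.7)

```text
t: 26.75
eef_pos: [0.5892, 0.262, 0.1649]
ee_rot: [-3.14, -0.002, 3.038]
force: [0.3, 0.4, -0.6]
width: 0.0609
gripper_force: 0.0
```

>>> arm_command(commands=[{"tx": -0.1, "ty": -1, "tz": -0.1, "twist": -0.02}, {"tx": -0.1, "ty": -1, "tz": -0.1, "twist": -0.02}, {"tx": -0.1, "ty": -1, "tz": -0.1, "twist": -0.02}, {"tx": -0.1, "ty": -1, "tz": -0.1, "twist": -0.02}, {"tx": -0.1, "ty": -1, "tz": -0.1, "twist": -0.02}, {"tx": -0.1, "ty": -1, "tz": -0.1, "twist": -0.02}, {"tx": -0.1, "ty": -1, "tz": -0.1, "twist": -0.02}, {"tx": -0.1, "ty": -1, "tz": -0.1, "twist": -0.02}], claw=1)

```text
t: 27.42
eef_pos: [0.589, 0.009, 0.1903]
ee_rot: [3.141, 0.0, 3.097]
force: [0.5, 1.4, 1.0]
width: 0.0877
gripper_force: 0.0
```

```bash
python3 -c "
from h import *
go(.605,-.324,.17,np.pi)"
```

```text
tx,ty,tz,twist: [-0.123 -1.328  0.081 -0.014] t 27.4167
```

>>> arm_command(commands=[{"tx": -0.1, "ty": -1, "tz": 0, "twist": -0.014}, {"tx": -0.1, "ty": -1, "tz": 0, "twist": -0.014}, {"tx": -0.1, "ty": -1, "tz": 0, "twist": -0.014}, {"tx": -0.1, "ty": -1, "tz": 0, "twist": -0.014}, {"tx": -0.1, "ty": -1, "tz": 0, "twist": -0.014}, {"tx": -0.1, "ty": -1, "tz": 0, "twist": -0.014}, {"tx": -0.1, "ty": -1, "tz": 0, "twist": -0.014}, {"tx": -0.1, "ty": -1, "tz": 0, "twist": -0.014}])

```text
t: 28.08
eef_pos: [0.6039, -0.2408, 0.1889]
ee_rot: [3.141, -0.001, -3.141]
force: [-0.3, 0.2, 1.0]
width: 0.0873
gripper_force: 0.0
```

>>> arm_command(commands=[{"tx": -0.02, "ty": -0.11, "tz": 0.08, "twist": 0}, {"tx": -0.02, "ty": -0.22, "tz": 0.08, "twist": 0}, {"tx": -0.02, "ty": -0.328, "tz": 0.08, "twist": 0}, {"tx": -0.02, "ty": -0.328, "tz": 0.08, "twist": 0}, {"tx": -0.02, "ty": -0.328, "tz": 0.08, "twist": 0}, {"tx": -0.02, "ty": -0.328, "tz": 0.08, "twist": 0}, {"tx": -0.02, "ty": -0.328, "tz": 0.08, "twist": 0}, {"tx": -0.02, "ty": -0.328, "tz": 0.08, "twist": 0}])

```text
t: 28.75
eef_pos: [0.6096, -0.32, 0.1704]
ee_rot: [3.142, 0.0, -3.137]
force: [-1.0, -0.6, 0.6]
width: 0.0878
gripper_force: 0.0
```

```bash
python3 -c "
from h import *
go(.605,-.324,.034,np.pi)
c=calibration('wrist');f=grab_frame('wrist');cv2.imwrite('pics/w8.png',f[:,:,::-1])
for a in spot_point('large_round_center','wrist')[:2]: print(a,ray('wrist',a['uv'],.045,c))"
```

```text
tx,ty,tz,twist: [ 0.019 -0.016  0.545  0.002] t 28.75
{'uv': [268.2, 187.0], 'score': 0.62} [ 0.60665836 -0.32571227  0.045     ]
```

View pics/w8.png

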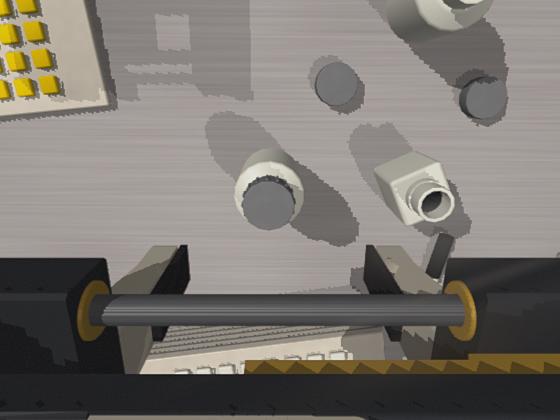

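The capped large bottle is at (268,190), about 5 mm in -y. The open square bottle at (415,190) is clear of the right finger. Descend and grip.

>>> arm_command(commands=[{"tx": 0.012, "ty": -0.022, "tz": 0.1, "twist": 0}, {"tx": 0.012, "ty": -0.022, "tz": 0.2, "twist": 0}, {"tx": 0.012, "ty": -0.022, "tz": 0.3, "twist": 0}, {"tx": 0.012, "ty": -0.022, "tz": 0.4, "twist": 0}, {"tx": 0.012, "ty": -0.022, "tz": 0.48, "twist": 0}, {"tx": 0.012, "ty": -0.022, "tz": 0.53, "twist": 0}, {"tx": 0.012, "ty": -0.022, "tz": 0.545, "twist": 0}, {"tx": 0.012, "ty": -0.022, "tz": 0.545, "twist": 0}])

```text
t: 29.52
eef_pos: [0.6059, -0.3267, 0.0331]
ee_rot: [3.141, -0.001, -3.138]
force: [0.2, -0.1, 0.4]
width: 0.0877
gripper_force: 0.0
```

>>> arm_command(commands=[{"tx": 0, "ty": 0, "tz": 0, "twist": 0}, {"tx": 0, "ty": 0, "tz": 0, "twist": 0}, {"tx": 0, "ty": 0, "tz": 0, "twist": 0}, {"tx": 0, "ty": 0, "tz": 0, "twist": 0}, {"tx": 0, "ty": 0, "tz": 0, "twist": 0}, {"tx": 0, "ty": 0, "tz": 0, "twist": 0}, {"tx": 0, "ty": 0, "tz": 0, "twist": 0}, {"tx": 0, "ty": 0, "tz": 0, "twist": 0}], claw=0.4, grip_force=20)

```text
t: 30.18
eef_pos: [0.6064, -0.3269, 0.0345]
ee_rot: [-3.141, 0.001, -3.138]
force: [-0.1, 3.0, 5.9]
width: 0.0556
gripper_force: 20.0
```

>>> arm_command(commands=[{"tx": 0, "ty": 0, "tz": -0.12, "twist": 0}, {"tx": 0, "ty": 0, "tz": -0.26, "twist": 0}, {"tx": 0, "ty": 0, "tz": -0.4, "twist": 0}, {"tx": 0, "ty": 0, "tz": -0.52, "twist": 0}, {"tx": 0, "ty": 0.08, "tz": -0.6, "twist": 0}, {"tx": 0.03, "ty": 0.2, "tz": -0.6, "twist": 0}, {"tx": 0.06, "ty": 0.32, "tz": -0.6, "twist": 0}, {"tx": 0.09, "ty": 0.44, "tz": -0.6, "twist": 0}])

```text
t: 30.85
eef_pos: [0.5825, -0.2161, 0.1835]
ee_rot: [3.141, -0.0, -3.14]
force: [0.6, -0.1, -2.0]
width: 0.0556
gripper_force: 20.0
```

```bash
python3 -c "
from h import *
go(.475,.168,.18,np.radians(174))"
```

```text
tx,ty,tz,twist: [0.427 1.537 0.014 0.034] t 30.85
```

>>> arm_command(commands=[{"tx": 0.03, "ty": 0.11, "tz": 0, "twist": 0.004}, {"tx": 0.06, "ty": 0.22, "tz": 0, "twist": 0.008}, {"tx": 0.09, "ty": 0.34, "tz": 0, "twist": 0.012}, {"tx": 0.12, "ty": 0.46, "tz": 0, "twist": 0.016}, {"tx": 0.15, "ty": 0.58, "tz": 0, "twist": 0.02}, {"tx": 0.18, "ty": 0.7, "tz": 0, "twist": 0.024}, {"tx": 0.21, "ty": 0.82, "tz": 0, "twist": 0.028}, {"tx": 0.24, "ty": 0.94, "tz": 0, "twist": 0.032}])

```text
t: 31.52
eef_pos: [0.5217, 0.0189, 0.1835]
ee_rot: [-3.142, -0.0, 3.043]
force: [0.5, 0.2, -2.2]
width: 0.0555
gripper_force: 20.0
```

```bash
python3 -c "
from h import *
go(.475,.168,.18,np.radians(174))"
```

```text
tx,ty,tz,twist: [0.244 0.575 0.014 0.002] t 31.5167
```

>>> arm_command(commands=[{"tx": 0.05, "ty": 0.11, "tz": 0, "twist": 0}, {"tx": 0.1, "ty": 0.22, "tz": 0, "twist": 0}, {"tx": 0.14, "ty": 0.33, "tz": 0, "twist": 0}, {"tx": 0.18, "ty": 0.44, "tz": 0, "twist": 0}, {"tx": 0.22, "ty": 0.52, "tz": 0, "twist": 0}, {"tx": 0.24, "ty": 0.56, "tz": 0, "twist": 0}, {"tx": 0.244, "ty": 0.565, "tz": 0, "twist": 0}, {"tx": 0.244, "ty": 0.565, "tz": 0, "twist": 0}])

```text
t: 32.18
eef_pos: [0.4752, 0.1644, 0.1836]
ee_rot: [-3.141, -0.0, 3.045]
force: [-1.1, 0.2, -1.1]
width: 0.0559
gripper_force: 20.0
```

>>> arm_command(commands=[{"tx": 0, "ty": 0, "tz": 0.08, "twist": 0}, {"tx": 0, "ty": 0, "tz": 0.18, "twist": 0}, {"tx": 0, "ty": 0, "tz": 0.28, "twist": 0}, {"tx": 0, "ty": 0, "tz": 0.36, "twist": 0}, {"tx": 0, "ty": 0, "tz": 0.4, "twist": 0}, {"tx": 0, "ty": 0, "tz": 0.42, "twist": 0}, {"tx": 0, "ty": 0, "tz": 0.42, "twist": 0}, {"tx": 0, "ty": 0, "tz": 0.42, "twist": 0}])

```text
t: 32.85
eef_pos: [0.4763, 0.1642, 0.0795]
ee_rot: [3.141, 0.001, 3.044]
force: [-0.3, -0.2, -1.2]
width: 0.0558
gripper_force: 20.0
```

```bash
python3 -c "
from h import *
go(.475,.168,.044,np.radians(174))"
```

```text
tx,ty,tz,twist: [0.007 0.015 0.142 0.002] t 32.85
```

>>> arm_command(commands=[{"tx": 0.005, "ty": 0.015, "tz": 0.02, "twist": 0}, {"tx": 0.005, "ty": 0.015, "tz": 0.05, "twist": 0}, {"tx": 0.005, "ty": 0.015, "tz": 0.08, "twist": 0}, {"tx": 0.005, "ty": 0.015, "tz": 0.105, "twist": 0}, {"tx": 0.005, "ty": 0.015, "tz": 0.12, "twist": 0}, {"tx": 0.005, "ty": 0.015, "tz": 0.13, "twist": 0}, {"tx": 0.005, "ty": 0.015, "tz": 0.138, "twist": 0}, {"tx": 0.005, "ty": 0.015, "tz": 0.138, "twist": 0}])

```text
t: 33.52
eef_pos: [0.4746, 0.168, 0.0439]
ee_rot: [-3.141, -0.0, 3.044]
force: [-0.2, -0.1, -0.7]
width: 0.0556
gripper_force: 20.0
```

>>> arm_command(commands=[{"tx": 0, "ty": 0, "tz": 0.001, "twist": 0}, {"tx": 0, "ty": 0, "tz": 0.002, "twist": 0}, {"tx": 0, "ty": 0, "tz": 0.003, "twist": 0}, {"tx": 0, "ty": 0, "tz": 0.004, "twist": 0}, {"tx": 0, "ty": 0, "tz": 0.005, "twist": 0}, {"tx": 0, "ty": 0, "tz": 0.005, "twist": 0}, {"tx": 0, "ty": 0, "tz": 0.005, "twist": 0}, {"tx": 0, "ty": 0, "tz": 0.005, "twist": 0}])

```text
t: 34.18
eef_pos: [0.4747, 0.1681, 0.0431]
ee_rot: [3.142, 0.0, 3.044]
force: [-0.3, -0.2, -2.5]
width: 0.0556
gripper_force: 20.0
```

>>> arm_command(commands=[{"tx": 0, "ty": 0, "tz": 0.001, "twist": 0}, {"tx": 0, "ty": 0, "tz": 0.002, "twist": 0}, {"tx": 0, "ty": 0, "tz": 0.003, "twist": 0}, {"tx": 0, "ty": 0, "tz": 0.004, "twist": 0}, {"tx": 0, "ty": 0, "tz": 0.005, "twist": 0}, {"tx": 0, "ty": 0, "tz": 0.005, "twist": 0}, {"tx": 0, "ty": 0, "tz": 0.005, "twist": 0}, {"tx": 0, "ty": 0, "tz": 0.005, "twist": 0}])

```text
t: 34.85
eef_pos: [0.4747, 0.1681, 0.0418]
ee_rot: [-3.142, -0.0, 3.044]
force: [-0.4, 0.3, -1.6]
width: 0.0556
gripper_force: 20.0
```

>>> arm_command(commands=[{"tx": 0, "ty": 0, "tz": 0.001, "twist": 0}, {"tx": 0, "ty": 0, "tz": 0.002, "twist": 0}, {"tx": 0, "ty": 0, "tz": 0.003, "twist": 0}, {"tx": 0, "ty": 0, "tz": 0.004, "twist": 0}, {"tx": 0, "ty": 0, "tz": 0.005, "twist": 0}, {"tx": 0, "ty": 0, "tz": 0.005, "twist": 0}, {"tx": 0, "ty": 0, "tz": 0.005, "twist": 0}, {"tx": 0, "ty": 0, "tz": 0.005, "twist": 0}])

```text
t: 35.52
eef_pos: [0.4748, 0.1681, 0.0414]
ee_rot: [3.141, 0.0, 3.044]
force: [-3.9, -0.7, 9.4]
width: 0.0557
gripper_force: 20.0
```

Contact. Release and rise clear.

>>> arm_command(commands=[{"tx": 0, "ty": 0, "tz": 0, "twist": 0}, {"tx": 0, "ty": 0, "tz": 0, "twist": 0}, {"tx": 0, "ty": 0, "tz": 0, "twist": 0}, {"tx": 0, "ty": 0, "tz": 0, "twist": 0}, {"tx": 0, "ty": 0, "tz": -0.1, "twist": 0}, {"tx": 0, "ty": 0, "tz": -0.22, "twist": 0}, {"tx": 0, "ty": 0, "tz": -0.36, "twist": 0}, {"tx": 0, "ty": 0, "tz": -0.5, "twist": 0}], claw=0.9)

```text
t: 36.18
eef_pos: [0.4742, 0.1677, 0.1666]
ee_rot: [-3.14, -0.001, 3.044]
force: [0.8, 1.4, -0.1]
width: 0.0787
gripper_force: 0.0
```

>>> arm_command(commands=[{"tx": 0, "ty": -0.1, "tz": -0.15, "twist": 0}, {"tx": 0, "ty": -0.25, "tz": -0.25, "twist": 0}, {"tx": 0, "ty": -0.4, "tz": -0.3, "twist": 0}, {"tx": 0, "ty": -0.55, "tz": -0.3, "twist": 0}, {"tx": 0, "ty": -0.7, "tz": -0.3, "twist": 0}, {"tx": 0, "ty": -0.8, "tz": -0.3, "twist": 0}, {"tx": 0, "ty": -0.8, "tz": -0.3, "twist": 0}, {"tx": 0, "ty": -0.8, "tz": -0.3, "twist": 0}])

```text
t: 36.85
eef_pos: [0.455, -0.0321, 0.2406]
ee_rot: [3.141, 0.0, 3.041]
force: [0.4, -0.1, -0.1]
width: 0.0787
gripper_force: 0.0
```

```bash
python3 -c "
from h import *
f=grab_frame('side');g=grab_frame('scene')
cv2.imwrite('pics/end.png',np.hstack([cv2.resize(f[60:410,150:400,::-1],(430,600)),cv2.resize(g[120:320,310:470,::-1],(370,600))[:, :]]))"
```

```text
(no output)
```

View pics/end.png

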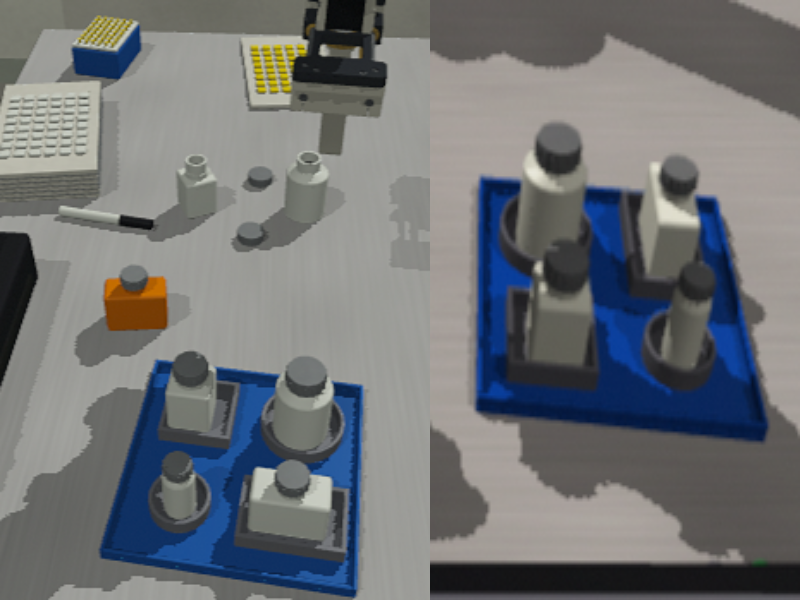

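All four capped bottles stand upright in their holders, and the open ones are where they were.

```bash
python3 -c "
from station import *
print(job_done())"
```

```text
the job is handed in; nothing more can be done
None
```

I set all four capped bottles down gently, each upright in its matching holder, left the two open bottles and the orange flask untouched, and handed the job in at about 37 s of the 112 s allowed; no verdict was returned.

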